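# Fit and lock the tub guide rail on the sealing machine

### The job

Take the blue guide rail out of its white holder and lower it into the slot strip of the tub sealer's deck, its steel tongue towards the red bolt, so that all five tabs sit fully home; then slide the red bolt fully closed over the tongue and let go. The strip's exact place along the deck has to be found by feel: press and slide the rail only gently (keep well under 30 N), and leave the tubs and lids where they are.

Things in the scene. Friction and masses are not known exactly. Their poses are not given: they have to be found in the camera images.
- deck: The fixed tub sealer: aluminium infeed deck, 200 mm (x) by 300 mm (y), top face level, 45 mm above the table. Origin on the table under slot_mark. Deck y runs along the slot strip towards the white machine housing (260 x 220 mm, 270 mm high with its film roll, face at deck y = +145 mm). The steel strip (black slots) is flush in the deck, 160 mm along y, 38 mm wide, centred on deck x = 0.
- slot_mark (a point): Point on the deck's top face, deck x = y = 0, axes as the deck. The strip has 5 slots in a row along y, pitch 26 mm, each 9 mm (y) by 20 mm (x), 20 mm deep. Its middle slot lies 3 to 17 mm from here towards deck +y: where exactly is not measured, find it by feel or sight. The strip is clamped and stays put. Tabs standing on the lands hold the rail 15 mm above home.
- rail_mid (a point): Loose guide rail, 180 to 260 g, over all 60 mm high: blue wall 12 mm thick (its x), 130 mm long (y), 45 mm high, and under it 5 steel tabs 15 mm long, pitch 26 mm, each 7 mm (y) by 14 mm (x), lower edges rounded 1.5 mm. Point half-way up, over the middle tab, 30 mm above the tab ends; z up. Home: this point is 15 mm above the deck's top, rail y along deck y.
- rail_tongue (a point): Tip of the steel tongue at the rail's -y end, 93 mm from the rail's middle and 19 mm above the tab ends. The tongue is 28 mm long, 12 mm wide, 8 mm thick, level with the wall's foot. It goes to the bolt's end, deck -y. Grip the rail itself across its x, at its middle, 10 to 20 mm below the top edge.
- holder: White plastic holder fixed on the table, in which the rail stands upright at the start: a channel 150 mm long (its y), floor 6 mm thick, two walls 22 mm high and 18 mm apart. Origin at the middle of its underside. Lift the rail straight up at least 20 mm to leave it.
- bolt (a joint): The red bolt on the deck's -y end: 0 = fully open, 0.032 m = fully closed. It slides along deck +y, level, over the tongue of the seated rail (2 mm above it; it cannot pass if the rail is not home). Friction about 3 N; it stays where it is left. Starts open within 4 mm.
- bolt_grip (a point): Middle of the bolt's red upright fin, 34 mm above the deck's top, at deck x = 0, y = -125 mm when open; axes as the deck. The fin is 14 mm (x) by 20 mm (y), from 16 to 50 mm above the deck's top. Grip it across deck x, or push it.
- tub_a_mid (a point): White open meal tub, 105 x 145 x 55 mm, loose, on the table; point at its centre, half-way up. Leave alone.
- tub_b_mid (a point): A second tub like it. Leave alone.
- lids_mid (a point): Stack of white tub lids, 118 x 158 x 30 mm, on the table; point at its centre. Leave alone.
Not all that is in view belongs to the job. Of the things shaped like the part that bears rail_mid, the blue one is meant.

How it is judged:
On the way, in this order (a step that is already met when the one before it is completed fails the run):
1. the rail is fully home in the slot strip, all five tabs in their slots (z of rail_mid in the frame of deck between 0.055 and 0.0625 m and x of rail_mid in the frame of deck between -0.007 and 0.007 m and y of rail_mid in the frame of deck between -0.002 and 0.022 m and angle between rail_mid's own z axis and vertical below 0.05 rad and angle between the y axis of rail_mid and the y axis of deck, either way round below 0.08 rad and y of rail_tongue in the frame of deck below -0.04 m), for 0.3 s.
2. the bolt is closed over the tongue of the seated rail (all of step 1 and value of joint bolt above 0.028 m), for 0.2 s.
At the end, for the whole second after the job is handed in: Rail home and upright in the strip: its middle point under 17.5 mm above the deck, within 7 mm of the strip centre line, -2 to 22 mm along deck y, tilt under 0.05, yaw error under 0.08 rad, tongue at the bolt end; bolt closed at least 28 of 32 mm; rail at rest, released (all of step 2 and linear speed of rail below 0.02 m/s); the robot touches nothing.
It fails at once if the rail pressed on the deck, the slot strip or the bolt with more than 30 N (contact force between rail and deck above 30 N).
It fails at once if a tub or the lid stack moved by more than 20 mm (distance of any of tub_a_mid, tub_b_mid, lids_mid from where it was at the start of the episode above 0.02 m).
It also fails if it takes over 58 s, if anything falls off the work surface, if the arm or the gripper's body presses on something with over 40 N, if the wrist force passes 120 N, or if a joint passes its speed limit or range.

### The arm

A 6-joint arm with a two-finger parallel gripper is mounted at the origin on the work surface. World frame = base frame: x ahead of the robot, y to its left, z up, the work surface at z = 0. Lengths are in m, angles in rad, forces in N, time in s.
With the tool pointing down it reaches from about 0.375 to 0.9 m from the base axis. Payload 3.1 kg.
Tool frame: the origin (TCP) lies on the front face of the gripper's body, between the roots of the fingers; the fingertips stand 70 mm ahead of it and the grasp point (between the pads) lies manip.tcp_to_grasp ahead of it (manip.tcp_to_grasp is the distance from the TCP to the grasp point, in m); z points along the fingers, y is the line along which they close (so a half turn about z gives the same grasp; the last joint's range is limited). The gripper opens to 87 mm and grips with 3 to 60 N. Pads are 19 mm wide; open, the fingers measure 117 mm over their backs; the gripper's body (75 mm by 190 mm) begins 51 mm behind the grasp point.
Start: joints at [1.133, 0.527, 1.433, -0, 1.181, -0.178], TCP at [0.161, 0.604, 0.292] pointing down, gripper open.
Joint ranges: [-3.08, 3.08], [-0.75, 2.2], [0.22, 2.44], [-1.43, 4.57], [0, 2.65], [-2.85, 2.85]. Speed limits (rad/s): [2.79, 2.79, 3.14, 3.14, 3.14, 3.14].

### API

Orientations are given as a 3x3 rotation matrix whose columns are the frame's x, y, z axes.
In Python, from station import manip, imaging gives the robot as it stands.
- The arm moves only by the tool jog_arm, never from a script. Its argument "rows" is one flat list of numbers, 6 for each row, row after row: the shift along the tool's x, y, z in m, then the turn, a rotation vector about the tool's x, y, z in rad. In form: [tx, ty, tz, rx, ry, rz, tx, ty, tz, rx, ry, rz, ...]. A call has exactly 8 rows; each row is the pose to reach, as a shift and turn from the pose commanded when the call began, along the tool's axes at that moment; what a row does not reach only later rows make up. A row lasts 1/12 s, in which the tool goes at most 41.7 mm and 7.16 degrees, less where a joint would pass 70% of its speed; a pose out of reach is approached as far as the arm can. A call with a gripper value outside its range is refused whole. "grip" is the opening, from -1 (shut) to 1 (fully open), set as the call begins (left out, the last holds). The fingers move at their own pace and stop on an object; "squeeze" is the grip in N (left out, the last holds). Time passes only in rows, so rows that repeat a pose let the fingers close, or fill a call up. It gives the time, the measured TCP pose, the force, the opening and the grip force at its end, in the units of the state.
- manip.state(): the state, without advancing time (a new reading comes with each control period).
- imaging.grab_frame(name): name is "scene" or "top" or "wrist"; returns a dict with "img" (480x640x3 uint8, red, green, blue), "intrinsics" (3x3 intrinsics, pixels), "position" and "orientation" of the camera in the world. Camera axes: x right, y up, looking along -z (the intrinsics and any distortion apply to the point x, -y, -z); pixel columns grow to the right and rows downward; lengths in m; the calibration is good to about 2 mm. A picture is of the moment at which its call begins. There is no depth.
- manip.close_job(): hands the job in; it is judged then, once.
The state is a dict: "clock": time; "joint_pos": joint angles; "qd": joint speeds; "joint_torque": joint torques, N m; "tcp_pos": TCP position; "tool_rot": TCP orientation; "contact_force": force on the tool from outside, world axes, zero at the start; "torque": the same for the moment, N m; "grip_width": finger opening in m; "grasp_force": force on a finger pad.
Only numpy, scipy, OpenCV 4.12 (cv2) and the standard library are available. Lean on these libraries where they do the work, as an engineer would, in place of code of your own. Each camera call takes 0.05 s, during which the arm holds its last target. There are 200 camera calls.

## Working session

There is one attempt and no reset: what is moved stays moved. The work goes in short steps, Python scripts to look and compute and a tool call to move; the robot and the scene stay as the last step left them, time stands still between calls to the robot, and variables do not carry over. Pictures are saved under pics/ and viewed, at most 10 in all, crops included, and the job is handed in when it is done.

Besides the shell and the picture viewer there is one more tool, called after "Call:" by a JSON object that holds its "op" and its "data". jog_arm: Moves the arm, as the interface text tells. Its arguments: {"type":"object","properties":{"rows":{"type":"array"},"grip":{"type":"number"},"squeeze":{"type":"number"}},"required":["rows"]}

```bash
ls; mkdir -p pics; python3 - <<'E'
from station import manip, imaging
import cv2, pickle
s=manip.state(); print({k:s[k] for k in('clock','tcp_pos','tool_rot','contact_force','grip_width')}, manip.tcp_to_grasp)
for n in('scene','top','wrist'):
    f=imaging.grab_frame(n); cv2.imwrite(f'pics/{n}0.png',f['img'][:,:,::-1]); pickle.dump(f,open(f'{n}0.pkl','wb')); print(n,f['intrinsics'],f['position'],f['orientation'])
    print([k for k in f if k not in('img',)])
E
```

```text
pics
{'clock': 0.0, 'tcp_pos': array([0.16029271, 0.60350393, 0.29126635]), 'tool_rot': array([[-9.66433310e-01,  2.56916006e-01, -9.07942904e-04],
       [ 2.56917331e-01,  9.66431432e-01, -1.94236511e-03],
       [ 3.78439875e-04, -2.11043261e-03, -9.99997701e-01]]), 'contact_force': array([ 0.17038334,  0.57725529, -0.70802569]), 'grip_width': 0.08677728490847529} 0.051
scene [[594.71619827   0.         313.12512638]
 [  0.         594.71619827 230.53793881]
 [  0.           0.           1.        ]] [1.10648982 0.37677949 1.14273783] [[-0.72591257 -0.54991182  0.41309554]
 [ 0.68773579 -0.57302352  0.44571687]
 [-0.00839152  0.60765207  0.79415902]]
['intrinsics', 'position', 'orientation']
top [[519.29440617   0.         313.29489183]
 [  0.         519.29440617 248.03194368]
 [  0.           0.           1.        ]] [ 0.42385896 -0.23630133  1.37164434] [[ 0.01203607  0.99319165 -0.11586834]
 [-0.99990895  0.01266172  0.00466513]
 [ 0.00610046  0.11580165  0.99325362]]
['intrinsics', 'position', 'orientation']
wrist [[379.30007789   0.         320.67686925]
 [  0.         379.30007789 246.24359366]
 [  0.           0.           1.        ]] [0.09709212 0.62072953 0.38366438] [[ 0.25711075 -0.93803085 -0.23236217]
 [ 0.96638021  0.24911246  0.0636574 ]
 [-0.0018283  -0.24091721  0.97054395]]
['intrinsics', 'position', 'orientation']
```

View pics/scene0.png

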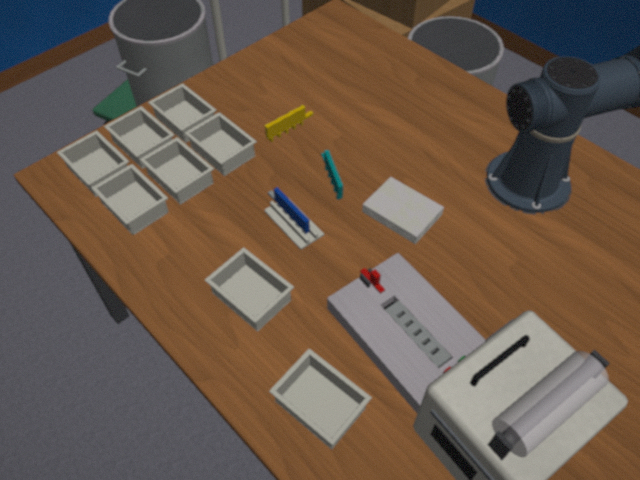

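View pics/top0.png

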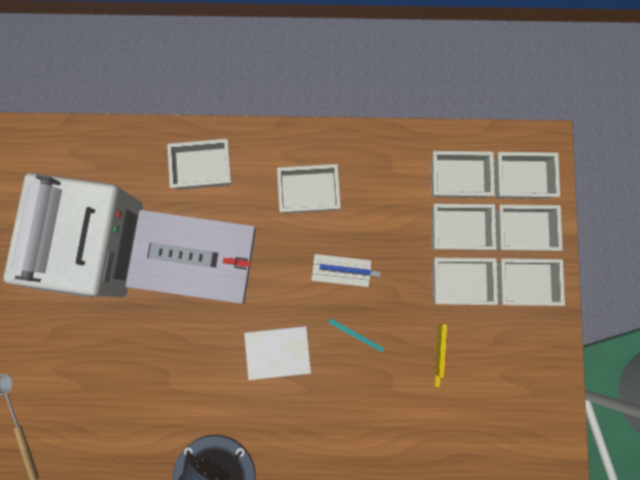

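The scene view shows the blue rail in its holder at (293,210), the deck with its strip at (415,328) and the red bolt at (372,278). In the top view the rail is at (345,269) with its tongue to the right, the bolt is at (237,262) and the housing is to the left. The tongue and bolt end both point towards world -y. Next I'll measure these.

```bash
cat > h.py <<'E'
import numpy as np, cv2, pickle
from station import manip, imaging
def grab(n,tag=None):
    f=imaging.grab_frame(n)
    if tag: pickle.dump(f,open(tag+'.pkl','wb')); cv2.imwrite(f'pics/{tag}.png',f['img'][:,:,::-1])
    return f
def load(t): return pickle.load(open(t+'.pkl','rb'))
def ray(f,uv):
    K=f['intrinsics'];uv=np.atleast_2d(uv).astype(float)
    d=np.c_[(uv[:,0]-K[0,2])/K[0,0],-(uv[:,1]-K[1,2])/K[1,1],-np.ones(len(uv))]
    return np.array(f['position']),d@np.array(f['orientation']).T
def plane(f,uv,z):
    p,d=ray(f,uv); return p+d*((z-p[2])/d[:,2])[:,None]
def proj(f,P):
    c=(np.atleast_2d(P)-f['position'])@np.array(f['orientation']);K=f['intrinsics']
    return np.c_[K[0,0]*c[:,0]/-c[:,2]+K[0,2],-K[1,1]*c[:,1]/-c[:,2]+K[1,2]]
def tri(fs,uvs):
    A=np.zeros((3,3));b=np.zeros(3)
    for f,uv in zip(fs,uvs):
        p,d=ray(f,uv);d=d[0]/np.linalg.norm(d[0]);M=np.eye(3)-np.outer(d,d);A+=M;b+=M@p
    return np.linalg.solve(A,b)
def mask(f,lo,hi): return cv2.inRange(cv2.cvtColor(f['img'],cv2.COLOR_RGB2HSV),lo,hi)
def blobs(m,a=15):
    n,_,st,c=cv2.connectedComponentsWithStats(m); return [(st[i].tolist(),c[i].round(1).tolist()) for i in range(1,n) if st[i][4]>=a]
E
python3 - <<'E'
from h import *
for n in('top0','scene0'):
    f=load(n)
    print(n,'blue',blobs(mask(f,(110,150,50),(125,255,255)))[:5])
    m=mask(f,(110,150,50),(125,255,255))
    n_,l,st,c=cv2.connectedComponentsWithStats(m)
    if n=='top0':
        for i in range(1,n_):
            if st[i][4]>60 and 200<c[i][1]<400:
                pts=np.argwhere(l==i)[:,::-1]; r=cv2.minAreaRect(pts.astype(np.float32)); print(r)
                P=plane(f,cv2.boxPoints(r),0.066); print('rail top box',P.round(4)); print(plane(f,c[i],0.066))
    m=mask(f,(0,150,80),(8,255,255)); print('red',blobs(m,8))
f=load('top0')
C=np.array([[141,211],[254,228],[243,303],[127,287]]); print('deck',plane(f,C,0.045).round(3))
a=cv2.resize(f['img'][205:310,120:385],None,fx=3,fy=3,interpolation=cv2.INTER_CUBIC)
g=load('scene0'); b=cv2.resize(g['img'][180:400,260:480],(250,250)); 
cv2.imwrite('pics/c1.png',a[:,:,::-1])
b=cv2.resize(g['img'][250:390,325:485],None,fx=5,fy=4,interpolation=cv2.INTER_CUBIC); cv2.imwrite('pics/c2.png',b[:,:,::-1])
E
```

```text
top0 blue [([321, 266, 49, 7, 113], [345.4, 269.1])]
((344.98779296875, 269.1097717285156), (48.369014739990234, 2.4294939041137695), 6.340191841125488)
rail top box [[ 0.5266 -0.262   0.066 ]
 [ 0.5328 -0.2626  0.066 ]
 [ 0.5208 -0.3839  0.066 ]
 [ 0.5147 -0.3832  0.066 ]]
[[ 0.52381984 -0.32402895  0.066     ]]
red [([117, 212, 2, 5, 9], [117.6, 214.2]), ([224, 259, 12, 4, 41], [229.5, 260.5]), ([237, 261, 13, 5, 54], [243.2, 262.9])]
scene0 blue [([275, 189, 25, 30, 114], [286.1, 203.1]), ([301, 214, 7, 7, 15], [303.7, 217.7]), ([299, 221, 9, 8, 31], [303.5, 224.1])]
red [([360, 268, 24, 24, 158], [371.8, 277.0])]
deck [[ 0.669  0.205  0.045]
 [ 0.629 -0.089  0.045]
 [ 0.436 -0.066  0.045]
 [ 0.473  0.23   0.045]]
```

View pics/c1.png

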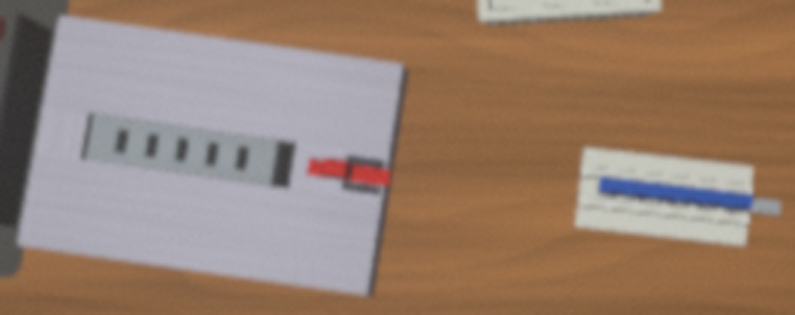

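The crop shows the strip with all five slots visible at crop x of about 121, 151, 181, 211 and 241. A dark recess lies at the strip's bolt end, and the rail sits in its channel with the steel tongue to the right. I'll get subpixel centroids and poses from this.

```bash
python3 - <<'E'
from h import *
f=load('top0'); g=cv2.cvtColor(f['img'],cv2.COLOR_RGB2GRAY).astype(float)
c0=np.array([[120+x/3-.33,205+y/3-.33] for x,y in[(121,141),(151,145),(181,149),(211,154),(241,158)]])
out=[]
for u,v in c0:
    for _ in range(3):
        y,x=np.mgrid[int(round(v))-4:int(round(v))+5,int(round(u))-4:int(round(u))+5]
        w=np.clip(125-g[y,x],0,None); w=np.clip(g[y,x].max()*.85-g[y,x],0,None); u2,v2=(x*w).sum()/w.sum(),(y*w).sum()/w.sum()
        u,v=u2,v2
    out.append((u,v))
out=np.array(out); P=plane(f,out,0.045); print(out.round(2),P.round(4)); print('pitch',np.linalg.norm(np.diff(P,axis=0),axis=1))
d=P[0]-P[4]; d/=np.linalg.norm(d); print('slot mid',P.mean(0),'deck y dir',d,'yaw',np.arctan2(-d[0],d[1]))
# deck corner fit by edges: mask bright lilac
m=mask(f,(110,8,120),(140,70,255)); m[:, :118]=0; m[:200]=0;m[310:]=0;m[:,262:]=0
m=cv2.morphologyEx(m,cv2.MORPH_CLOSE,np.ones((9,9)))
b=max(cv2.findContours(m,0,2)[0],key=cv2.contourArea); r=cv2.minAreaRect(b); bx=cv2.boxPoints(r); Q=plane(f,bx,.045); print('deck',bx.round(1).tolist(),Q.round(4),np.linalg.norm(np.diff(Q,axis=0),axis=1))
# rail
m=mask(f,(110,110,50),(125,255,255)); pts=np.argwhere(m>0)[:,::-1]; pts=pts[(pts[:,0]>300)&(pts[:,0]<385)]
R=plane(f,pts,0.066); c=R.mean(0); _,s,V=np.linalg.svd(R-c); dv=V[0]*np.sign(V[0][1]); t=(R-c)@dv
print('rail',c,dv,'yaw',np.arctan2(-dv[0],dv[1]),t.min(),t.max())
# scene: rail top edge
fs=load('scene0'); m=mask(fs,(105,110,50),(125,255,255)); pts=np.argwhere(m>0)[:,::-1]; pts=pts[(pts[:,0]>260)&(pts[:,0]<330)&(pts[:,1]>170)&(pts[:,1]<245)]
R=plane(fs,pts,0.05); print('scene blue y range @.05',R.min(0),R.max(0)); print('proj of rail ends',proj(fs,[c+dv*.065,c-dv*.065]),pts.min(0),pts.max(0))
cv2.imwrite('pics/c3.png',cv2.resize(np.vstack([fs['img'][170:250,250:340]]),None,fx=6,fy=6)[:,:,::-1])
E
```

```text
[[160.12 251.58]
 [170.18 253.05]
 [180.16 254.37]
 [190.23 255.9 ]
 [200.24 257.28]] [[0.5644 0.1503 0.045 ]
 [0.561  0.1243 0.045 ]
 [0.5579 0.0986 0.045 ]
 [0.5543 0.0727 0.045 ]
 [0.5511 0.0469 0.045 ]]
pitch [0.02616743 0.02588236 0.02617386 0.02597339]
slot mid [0.55773303 0.09858796 0.045     ] deck y dir [0.12842981 0.9917186  0.        ] yaw -0.12878551441348624
deck [[125.0999984741211, 285.8999938964844], [136.60000610351562, 209.5], [253.89999389648438, 227.10000610351562], [242.39999389648438, 303.5]] [[ 0.4756  0.2351  0.045 ]
 [ 0.6732  0.2161  0.045 ]
 [ 0.631  -0.0885  0.045 ]
 [ 0.4345 -0.0643  0.045 ]] [0.1985719  0.30746568 0.1979172 ]
rail [ 0.69102541 -0.3214132   0.066     ] [ 9.99983672e-01  5.71451590e-03 -1.05468804e-30] yaw -1.5650817797918495 -0.17686815883262622 0.5548490366399187
scene blue y range @.05 [ 0.51170091 -0.39471332  0.05      ] [ 0.55256681 -0.24534438  0.05      ]
proj of rail ends [[214.91794698 258.52418241]
 [259.69953549 226.08317463]] [275 188] [308 231]
```

```bash
cat >> h.py <<'E'
from scipy.spatial.transform import Rotation as Ro
def shift(p,yaw,s=None):
    """world TCP target and heading of tool y (tool down) -> shift & turn in present tool axes"""
    s=s or manip.state();R=np.array(s['tool_rot']);x=np.array([np.sin(yaw),-np.cos(yaw),0]);y=np.array([np.cos(yaw),np.sin(yaw),0])
    T=np.c_[x,y,[0,0,-1]]
    return np.r_[R.T@(np.array(p)-s['tcp_pos']),Ro.from_matrix(R.T@T).as_rotvec()].round(4).tolist()
E
python3 - <<'E'
from h import *
f=load('top0')
m=mask(f,(110,90,40),(125,255,255)); pts=np.argwhere(m>0)[:,::-1]; pts=pts[(pts[:,0]>300)&(pts[:,0]<385)&(pts[:,1]>255)&(pts[:,1]<285)]
r=cv2.minAreaRect(pts.astype(np.float32)); print(r)
R=plane(f,pts,0.066); c=R.mean(0); _,s,V=np.linalg.svd(R-c); dv=V[0]*np.sign(V[0][1]); t=(R-c)@dv
yaw=np.arctan2(-dv[0],dv[1]); mid=c+dv*(t.min()+t.max())/2
print('rail',mid,dv,'yaw',yaw,t.min(),t.max())
fs=load('scene0'); print(proj(fs,[mid+dv*.065,mid-dv*.065]))
for p in[(.30,.40,.42),(.45,.15,.42),(.50,-.1,.35),(*mid[:2],.22)]: print(p,shift(p,yaw))
E
```

```text
((344.93853759765625, 269.0221862792969), (50.47541809082031, 4.498387813568115), 6.709836483001709)
rail [ 0.52404205 -0.32281556  0.066     ] [1.04202010e-01 9.94556153e-01 1.33870578e-28] yaw -0.10439150889984439 -0.06435264497216946 0.06280153996093894
[[308.90992581 219.24414682]
 [276.41348593 186.04572163]]Traceback (most recent call last):
  File "<stdin>", line 9, in <module>
  File "h.py", line 30, in shift
    return np.r_[R.T@(np.array(p)-s['tcp_pos']),Ro.from_matrix(R.T@T).as_rotvec()].round(4).tolist()
                                                ~~~~~~~~~~~~~~^^^^^^^
  File "scipy/spatial/transform/_rotation.pyx", line 1143, in scipy.spatial.transform._rotation.Rotation.from_matrix
ValueError: Non-positive determinant (left-handed or null coordinate frame) in rotation matrix 0: [[-1.54763467e-01 -9.87951500e-01 -3.20007684e-04]
 [-9.87950239e-01  1.54762725e-01  1.68069411e-03]
 [ 1.61091900e-03 -5.76261716e-04  9.99998536e-01]].
```

```bash
sed -i 's/x=np.array(\[np.sin(yaw),-np.cos(yaw),0\])/x=np.array([-np.sin(yaw),np.cos(yaw),0])/' h.py
python3 - <<'E'
from h import *
for p in[(.30,.40,.42),(.45,.15,.42),(.50,-.1,.35),(.524,-.323,.22)]: print(p,shift(p,-.104))
E
```

```text
(0.3, 0.4, 0.42) [-0.1873, -0.1611, -0.1283, -0.0016, 0.0009, 1.415]
(0.45, 0.15, 0.42) [-0.3964, -0.3642, -0.128, -0.0016, 0.0009, 1.415]
(0.5, -0.1, 0.35) [-0.509, -0.5929, -0.0577, -0.0016, 0.0009, 1.415]
(0.524, -0.323, 0.22) [-0.5895, -0.802, 0.0726, -0.0016, 0.0009, 1.415]
```

Call:
{"op": "jog_arm", "data": {"rows": [0, 0, -0.04, 0, 0, 0.12, 0, 0, -0.08, 0, 0, 0.24, -0.02, -0.015, -0.11, 0, 0, 0.36, -0.05, -0.04, -0.128, 0, 0, 0.48, -0.08, -0.065, -0.128, 0, 0, 0.6, -0.11, -0.09, -0.128, 0, 0, 0.72, -0.14, -0.115, -0.128, 0, 0, 0.84, -0.17, -0.14, -0.128, 0, 0, 0.96], "grip": 1}}

```text
clock: 0.82
tcp_pos: [0.2893, 0.4233, 0.4202]
tool_rot: [[-0.339, 0.941, 0.0], [0.941, 0.339, -0.0], [-0.0, 0.0, -1.0]]
contact_force: [0.4, -0.9, -0.6]
grip_width: 0.087
grasp_force: 0.0
```

```bash
python3 - <<'E'
from h import *
s=manip.state(); print(s['clock'],s['tcp_pos'],s['joint_pos'],s['contact_force'])
for p in[(.45,.15,.42),(.50,-.1,.35),(.524,-.323,.22)]: print(p,shift(p,-.104))
E
```

```text
0.8167 [0.28925331 0.42333263 0.42022364] [ 7.53219487e-01  2.39120566e-01  1.53123125e+00 -1.27541177e-04
  1.37129072e+00  4.07521753e-01] [ 0.37457911 -0.94870788 -0.56734484]
(0.45, 0.15, 0.42) [-0.3116, 0.0586, 0.0003, 0.0, 0.0001, 0.4497]
(0.5, -0.1, 0.35) [-0.5638, 0.0209, 0.0703, 0.0, 0.0001, 0.4497]
(0.524, -0.323, 0.22) [-0.7817, -0.0321, 0.2003, 0.0, 0.0001, 0.4497]
```

Call:
{"op": "jog_arm", "data": {"rows": [-0.039, 0.007, 0, 0, 0, 0.1, -0.078, 0.015, 0, 0, 0, 0.2, -0.117, 0.022, 0, 0, 0, 0.3, -0.156, 0.03, 0, 0, 0, 0.4, -0.195, 0.037, 0, 0, 0, 0.45, -0.234, 0.044, 0, 0, 0, 0.45, -0.273, 0.051, 0, 0, 0, 0.45, -0.312, 0.0586, 0, 0, 0, 0.45]}}

```text
clock: 1.48
tcp_pos: [0.4514, 0.1503, 0.4202]
tool_rot: [[0.099, 0.995, -0.0], [0.995, -0.099, 0.0], [0.0, -0.0, -1.0]]
contact_force: [0.8, 0.3, -0.3]
grip_width: 0.0867
grasp_force: 0.0
```

```bash
python3 - <<'E'
from h import *
s=manip.state(); print(s['clock'],s['tcp_pos'])
for p in[(.50,-.1,.35),(.52,-.28,.25),(.524,-.323,.22)]: print(p,shift(p,-.104))
E
```

```text
1.4833 [0.45140767 0.15034225 0.42016822]
(0.5, -0.1, 0.35) [-0.2443, 0.0732, 0.0701, -0.0003, -0.0001, 0.0048]
(0.52, -0.28, 0.25) [-0.4215, 0.1109, 0.1701, -0.0003, -0.0001, 0.0048]
(0.524, -0.323, 0.22) [-0.4638, 0.1192, 0.2001, -0.0003, -0.0001, 0.0048]
```

```bash
python3 - <<'E'
from h import *
f=grab('wrist','w1'); print(f['position'],f['orientation'])
print(proj(f,[(.5644,.1503,.045),(.5579,.0986,.045),(.5511,.0469,.045)]))
E
```

```text
[0.45786304 0.21565769 0.51245294] [[ 9.95067365e-01  9.62528790e-02  2.40067358e-02]
 [-9.92014489e-02  9.65763642e-01  2.39707448e-01]
 [-1.12300648e-04 -2.40906562e-01  9.70548307e-01]]
[[412.12880131 197.69548987]
 [408.67493252 238.97062982]
 [405.16586349 278.16158721]]
```

Call:
{"op": "jog_arm", "data": {"rows": [-0.035, 0.0105, 0.01, 0, 0, 0, -0.07, 0.021, 0.02, 0, 0, 0, -0.105, 0.0315, 0.03, 0, 0, 0, -0.14, 0.042, 0.04, 0, 0, 0, -0.175, 0.0525, 0.05, 0, 0, 0, -0.21, 0.063, 0.06, 0, 0, 0, -0.2443, 0.0732, 0.07, 0, 0, 0, -0.275, 0.08, 0.09, 0, 0, 0]}}

```text
clock: 2.2
tcp_pos: [0.505, -0.1319, 0.3312]
tool_rot: [[0.1, 0.995, 0.004], [0.995, -0.1, -0.002], [-0.002, 0.005, -1.0]]
contact_force: [0.5, -0.1, 0.5]
grip_width: 0.0871
grasp_force: 0.0
```

Call:
{"op": "jog_arm", "data": {"rows": [-0.031, 0.006, 0.018, 0, 0, 0, -0.063, 0.013, 0.036, 0, 0, 0, -0.094, 0.02, 0.054, 0, 0, 0, -0.125, 0.026, 0.072, 0, 0, 0, -0.157, 0.033, 0.09, 0, 0, 0, -0.1888, 0.0392, 0.11, 0, 0, 0.0, -0.1888, 0.0392, 0.11, 0, 0, 0.0, -0.1888, 0.0392, 0.11, 0, 0, 0.0]}}

```text
clock: 2.87
tcp_pos: [0.5232, -0.3222, 0.2181]
tool_rot: [[0.102, 0.995, -0.003], [0.995, -0.102, 0.003], [0.002, -0.003, -1.0]]
contact_force: [-0.3, 0.4, -0.7]
grip_width: 0.087
grasp_force: 0.0
```

```bash
python3 - <<'E'
from h import *
s=manip.state(); print(s['clock'],s['tcp_pos'])
f=grab('wrist','w2'); w=load('w1')
im=np.hstack([cv2.resize(w['img'],(400,300),interpolation=cv2.INTER_AREA),cv2.resize(f['img'],(400,300),interpolation=cv2.INTER_AREA)]); cv2.imwrite('pics/w12.png',im[:,:,::-1])
m=mask(f,(105,110,40),(128,255,255)); print(blobs(m,100))
c=max(cv2.findContours(m,0,2)[0],key=cv2.contourArea); r=cv2.minAreaRect(c); print(r); print(plane(f,cv2.boxPoints(r),.066).round(4)); print(plane(f,r[0],.066))
print(shift((.524,-.323,.102),-.104))
E
```

```text
2.8667 [ 0.52319667 -0.32220464  0.21812918]
[([317, 155, 19, 147, 2528], [326.0, 226.9])]
((325.8735046386719, 227.99847412109375), (17.50475311279297, 146.20626831054688), 0.6902772188186646)
[[ 0.5163 -0.3552  0.066 ]
 [ 0.5276 -0.258   0.066 ]
 [ 0.5385 -0.2592  0.066 ]
 [ 0.5283 -0.3565  0.066 ]]
[[ 0.5279214  -0.30495146  0.066     ]]
[-0.0022, 0.001, 0.1172, -0.002, -0.0019, 0.0037]
```

View pics/w12.png

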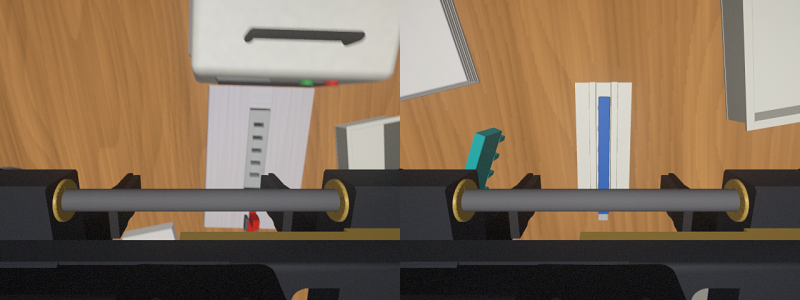

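The left image (w1) shows the strip slots, at about (258,125–175) in half scale. The right image (w2) shows the rail's blue top straight below, from (604,97) to (604,215). Both agree with the top camera to about 2 mm. Now I'll descend and grip.

Call:
{"op": "jog_arm", "data": {"rows": [-0.001, 0.002, 0.03, 0, 0, 0.004, -0.001, 0.002, 0.06, 0, 0, 0.004, -0.001, 0.002, 0.085, 0, 0, 0.004, -0.001, 0.002, 0.105, 0, 0, 0.004, -0.001, 0.002, 0.1165, 0, 0, 0.004, -0.001, 0.002, 0.1165, 0, 0, 0.004, -0.001, 0.002, 0.1165, 0, 0, 0.004, -0.001, 0.002, 0.1165, 0, 0, 0.004], "grip": 1}}

```text
clock: 3.58
tcp_pos: [0.5268, -0.3224, 0.1054]
tool_rot: [[0.102, 0.995, 0.002], [0.995, -0.102, -0.002], [-0.002, 0.002, -1.0]]
contact_force: [-0.2, 0.4, 0.0]
grip_width: 0.0872
grasp_force: 0.0
```

Call:
{"op": "jog_arm", "data": {"rows": [0, 0, 0, 0, 0, 0, 0, 0, 0, 0, 0, 0, 0, 0, 0, 0, 0, 0, 0, 0, 0, 0, 0, 0, 0, 0, 0, 0, 0, 0, 0, 0, 0, 0, 0, 0, 0, 0, 0, 0, 0, 0, 0, 0, 0, 0, 0, 0], "grip": -1, "squeeze": 30}}

```text
clock: 4.25
tcp_pos: [0.5258, -0.3223, 0.1037]
tool_rot: [[0.103, 0.995, -0.0], [0.995, -0.103, 0.0], [0.0, -0.0, -1.0]]
contact_force: [-0.7, -0.2, 0.3]
grip_width: 0.0413
grasp_force: 0.0
```

```bash
python3 - <<'E'
from h import *
s=manip.state(); print(s['clock'],s['tcp_pos'],s['tool_rot'],s['contact_force'],s['grip_width'],s['grasp_force'])
f=load('w1'); g=cv2.cvtColor(f['img'],cv2.COLOR_RGB2GRAY); 
m=((g<75).astype(np.uint8)*255); m[:160]=0; m[300:]=0; m[:,:385]=0; m[:,440:]=0
B=[b for b in blobs(m,30)]; print(B)
for b in B: print(plane(f,b[1],.045).round(4))
E
```

```text
4.25 [ 0.52575833 -0.32230196  0.10370443] [[ 1.02876866e-01  9.94694092e-01 -1.20984463e-04]
 [ 9.94694096e-01 -1.02876855e-01  9.28861928e-05]
 [ 7.99468461e-05 -1.29898371e-04 -9.99999988e-01]] [-0.7305546  -0.20441268  0.32512798] 0.041293097383505464 0.0
[([417, 277, 23, 23, 469], [428.5, 289.1])]
[[0.5807 0.0288 0.045 ]]
```

Call:
{"op": "jog_arm", "data": {"rows": [0, 0, 0, 0, 0, 0, 0, 0, 0, 0, 0, 0, 0, 0, 0, 0, 0, 0, 0, 0, 0, 0, 0, 0, 0, 0, 0, 0, 0, 0, 0, 0, 0, 0, 0, 0, 0, 0, 0, 0, 0, 0, 0, 0, 0, 0, 0, 0]}}

```text
clock: 4.92
tcp_pos: [0.5258, -0.3223, 0.1037]
tool_rot: [[0.103, 0.995, 0.0], [0.995, -0.103, -0.0], [-0.0, 0.0, -1.0]]
contact_force: [0.1, -0.1, -0.0]
grip_width: 0.0121
grasp_force: 30.0
```

```bash
python3 - <<'E'
from h import *
s=manip.state(); print(s['clock'],s['tcp_pos'],s['contact_force'],s['grip_width'],s['grasp_force'])
f=load('w1'); g=cv2.cvtColor(f['img'],cv2.COLOR_RGB2GRAY).astype(float)
pr=proj(f,[(.5644-.0033*i,.1503-.0258*i,.045) for i in range(5)])
o=[]
for u,v in pr:
    for _ in range(3):
        y,x=np.mgrid[int(round(v))-7:int(round(v))+8,int(round(u))-11:int(round(u))+12]; t=g[y,x]; w=np.clip(np.percentile(t,85)*.75-t,0,None)
        u,v=(x*w).sum()/w.sum(),(y*w).sum()/w.sum()
    o.append((u,v))
P=plane(f,o,.045); print(np.round(o,1).tolist(),P.round(4),np.linalg.norm(np.diff(P,axis=0),axis=1)); d=P[0]-P[4]; print('mid',P.mean(0),'yaw',np.arctan2(-d[0],d[1]))
E
```

```text
4.9167 [ 0.52584627 -0.32228671  0.10371653] [ 0.05149115 -0.13041498 -0.01959475] 0.01206228846015818 29.980127646122128
[[413.1, 199.0], [411.3, 219.6], [409.8, 239.7], [408.2, 259.4], [414.9, 281.9]] [[0.5655 0.1486 0.045 ]
 [0.5622 0.1231 0.045 ]
 [0.5592 0.0975 0.045 ]
 [0.5562 0.0718 0.045 ]
 [0.5635 0.0405 0.045 ]] [0.02576268 0.02579811 0.02586481 0.03209483]
mid [0.56131667 0.09628824 0.045     ] yaw -0.01874466996856977
```

Call:
{"op": "jog_arm", "data": {"rows": [0, 0, -0.01, 0, 0, 0, 0, 0, -0.03, 0, 0, 0, 0, 0, -0.055, 0, 0, 0, 0, 0, -0.08, 0, 0, 0, 0, 0, -0.105, 0, 0, 0, 0, 0, -0.116, 0, 0, 0, 0, 0, -0.116, 0, 0, 0, 0, 0, -0.116, 0, 0, 0]}}

```text
clock: 5.58
tcp_pos: [0.5256, -0.3221, 0.2199]
tool_rot: [[0.103, 0.995, 0.0], [0.995, -0.103, -0.0], [-0.0, 0.0, -1.0]]
contact_force: [-0.3, 0.4, -2.4]
grip_width: 0.0114
grasp_force: 30.0
```

```bash
python3 - <<'E'
from h import *
s=manip.state(); print(s['clock'],s['tcp_pos'],s['contact_force'],s['torque'],s['grip_width'],s['grasp_force'])
f=grab('wrist','w3'); R=np.array(s['tool_rot'])
zt=s['tcp_pos'][2]-.0377
m=mask(f,(105,110,40),(128,255,255)); print(blobs(m,50)); ys,xs=np.nonzero(m)
for v in (ys.min(),ys.min()+1,ys.min()+3,ys.min()+8,ys.min()+20):
    r=xs[ys==v]; P=plane(f,[[r.min()-.5,v-.5],[r.max()+.5,v-.5]],zt); print(v,r.min(),r.max(),((P-s['tcp_pos'])@R).round(4).tolist())
print(shift((.5585,.098,.20),-.127))
im=f['img'][180:420,200:460]; cv2.imwrite('pics/w3c.png',cv2.resize(im,None,fx=2.3,fy=2.3)[:,:,::-1])
E
```

```text
5.5833 [ 0.52558391 -0.32209788  0.2198836 ] [-0.279131    0.44052411 -2.37835405] [-0.05884325  0.05117747  0.07227014] 0.011415696261442707 29.979833629913628
[([304, 156, 34, 146, 4814], [320.6, 227.6]), ([305, 338, 32, 33, 1018], [320.3, 353.8])]
156 306 335 [[0.0645, -0.0051, 0.0377], [0.0645, 0.0049, 0.0377]]
157 304 337 [[0.0642, -0.0058, 0.0377], [0.0642, 0.0056, 0.0377]]
159 304 337 [[0.0636, -0.0058, 0.0377], [0.0635, 0.0056, 0.0377]]
164 304 337 [[0.0619, -0.0058, 0.0377], [0.0619, 0.0056, 0.0377]]
176 304 337 [[0.058, -0.0058, 0.0377], [0.058, 0.0056, 0.0377]]
[0.4209, -0.0099, 0.0193, -0.0019, -0.0013, 0.024]
```

View pics/w3c.png

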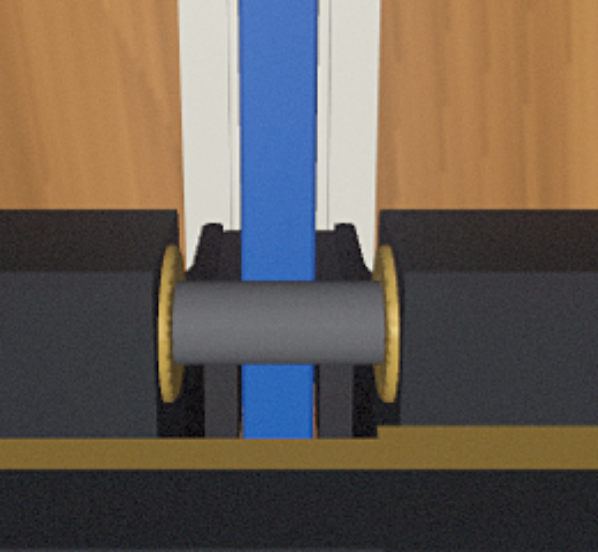

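The rail is held straight and centred between the pads, with its +y end at tool x = +64.5 mm, so the rail middle is about 0.5 mm from the tool axis. Next I'll carry it over the strip.

Call:
{"op": "jog_arm", "data": {"rows": [0.02, 0, 0, 0, 0, 0.003, 0.055, -0.001, 0, 0, 0, 0.006, 0.09, -0.002, 0, 0, 0, 0.009, 0.125, -0.003, 0, 0, 0, 0.012, 0.16, -0.004, 0, 0, 0, 0.015, 0.195, -0.0045, 0, 0, 0, 0.018, 0.23, -0.005, 0, 0, 0, 0.02, 0.265, -0.006, 0, 0, 0, 0.024]}}

```text
clock: 6.3
tcp_pos: [0.5459, -0.0562, 0.2177]
tool_rot: [[0.127, 0.992, -0.004], [0.992, -0.127, 0.001], [0.001, -0.004, -1.0]]
contact_force: [0.8, -0.3, -2.4]
grip_width: 0.0119
grasp_force: 30.0
```

```bash
python3 - <<'E'
from h import *
print(shift((.5592,.0985,.22),-.127),shift((.5592,.0985,.165),-.127))
E
```

```text
[0.1551, -0.0065, -0.0022, -0.0043, -0.0008, -0.0005] [0.1551, -0.0062, 0.0528, -0.0043, -0.0008, -0.0005]
```

Call:
{"op": "jog_arm", "data": {"rows": [0.035, -0.001, 0, 0, 0, 0, 0.07, -0.002, 0, 0, 0, 0, 0.105, -0.004, 0, 0, 0, 0, 0.135, -0.005, 0.01, 0, 0, 0, 0.152, -0.006, 0.025, 0, 0, 0, 0.154, -0.006, 0.045, 0, 0, 0, 0.154, -0.006, 0.055, 0, 0, 0, 0.154, -0.006, 0.055, 0, 0, 0]}}

```text
clock: 6.97
tcp_pos: [0.5579, 0.0956, 0.1609]
tool_rot: [[0.126, 0.992, -0.009], [0.992, -0.126, -0.0], [-0.001, -0.009, -1.0]]
contact_force: [-0.7, -0.0, -2.9]
grip_width: 0.0117
grasp_force: 30.0
```

Call:
{"op": "jog_arm", "data": {"rows": [0, 0, 0, 0, 0, 0, 0, 0, 0, 0, 0, 0, 0, 0, 0, 0, 0, 0, 0, 0, 0, 0, 0, 0, 0, 0, 0, 0, 0, 0, 0, 0, 0, 0, 0, 0, 0, 0, 0, 0, 0, 0, 0, 0, 0, 0, 0, 0]}}

```text
clock: 7.63
tcp_pos: [0.5607, 0.0954, 0.165]
tool_rot: [[0.127, 0.992, 0.0], [0.992, -0.127, -0.0], [0.0, 0.0, -1.0]]
contact_force: [-1.0, 0.6, -1.8]
grip_width: 0.0117
grasp_force: 30.0
```

```bash
python3 - <<'E'
from h import *
s=manip.state(); print(s['clock'],s['tcp_pos'].round(5),s['contact_force'].round(2),s['torque'].round(3))
print(shift((.5592,.0985,.15),-.127))
grab('scene','s1'); f=load('s1'); cv2.imwrite('pics/s1c.png',cv2.resize(f['img'][240:400,320:500],None,fx=4,fy=3.7,interpolation=cv2.INTER_CUBIC)[:,:,::-1])
E
```

```text
7.6333 [0.5607  0.09538 0.165  ] [-1.04  0.6  -1.82] [-0.056  0.027  0.   ]
[0.0029, -0.0019, 0.015, 0.0004, -0.0, -0.0001]
```

View pics/s1c.png

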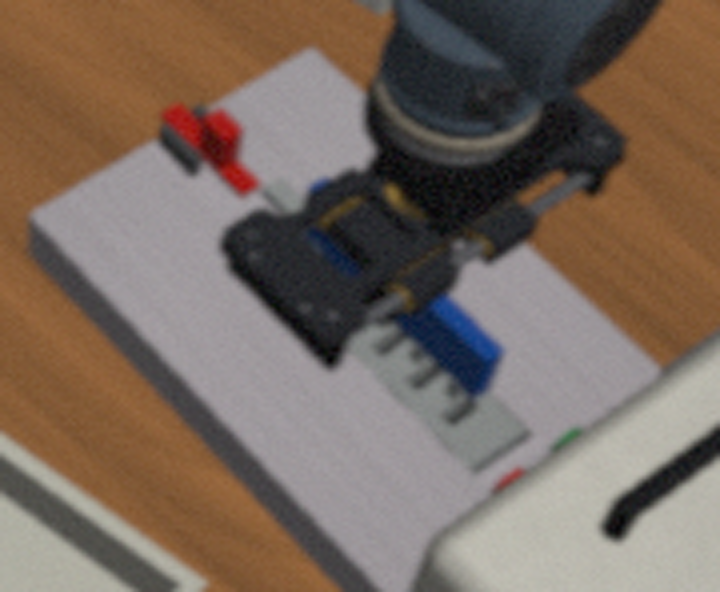

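Tabs and slots roughly line up in the scene view, with the rail end near (490,360) in the crop. I'll correct the position and start feeling downwards.

Call:
{"op": "jog_arm", "data": {"rows": [0.001, -0.0005, 0.004, 0, 0, 0, 0.002, -0.001, 0.008, 0, 0, 0, 0.003, -0.002, 0.012, 0, 0, 0, 0.003, -0.002, 0.015, 0, 0, 0, 0.003, -0.002, 0.017, 0, 0, 0, 0.003, -0.002, 0.018, 0, 0, 0, 0.003, -0.002, 0.018, 0, 0, 0, 0.003, -0.002, 0.018, 0, 0, 0]}}

```text
clock: 8.35
tcp_pos: [0.5591, 0.0986, 0.1467]
tool_rot: [[0.127, 0.992, 0.0], [0.992, -0.127, -0.0], [-0.0, 0.0, -1.0]]
contact_force: [0.5, -0.0, -1.5]
grip_width: 0.0116
grasp_force: 30.0
```

Call:
{"op": "jog_arm", "data": {"rows": [0, 0, 0, 0, 0, 0, 0, 0, 0.001, 0, 0, 0, 0, 0, 0.0018, 0, 0, 0, 0, 0, 0.0026, 0, 0, 0, 0, 0, 0.0034, 0, 0, 0, 0, 0, 0.0042, 0, 0, 0, 0, 0, 0.005, 0, 0, 0, 0, 0, 0.005, 0, 0, 0]}}

```text
clock: 9.02
tcp_pos: [0.559, 0.0987, 0.1416]
tool_rot: [[0.127, 0.992, -0.0], [0.992, -0.127, 0.0], [-0.0, -0.0, -1.0]]
contact_force: [-0.5, -0.4, -3.4]
grip_width: 0.0122
grasp_force: 30.0
```

```bash
python3 - <<'E'
from h import *
s=manip.state(); print(s['clock'],s['tcp_pos'].round(5),s['contact_force'].round(2),s['torque'].round(3),s['qd'])
print(shift((.5592,.0985,.142),-.127))
E
```

```text
9.0167 [0.55896 0.09867 0.14155] [-0.51 -0.43 -3.44] [-0.107  0.04  -0.017] [-0.00123378 -0.00273819 -0.00045112  0.00075307  0.0046238  -0.00191943]
[-0.0001, 0.0003, -0.0004, -0.0003, 0.0, -0.0]
```

Call:
{"op": "jog_arm", "data": {"rows": [0, 0, 0.0005, 0, 0, 0, 0, 0, 0.001, 0, 0, 0, 0, 0, 0.0015, 0, 0, 0, 0, 0, 0.002, 0, 0, 0, 0, 0, 0.0025, 0, 0, 0, 0, 0, 0.0025, 0, 0, 0, 0, 0, 0.0025, 0, 0, 0, 0, 0, 0.0025, 0, 0, 0]}}

```text
clock: 9.68
tcp_pos: [0.559, 0.0987, 0.1392]
tool_rot: [[0.127, 0.992, -0.0], [0.992, -0.127, -0.0], [-0.0, -0.0, -1.0]]
contact_force: [0.5, 0.1, -2.9]
grip_width: 0.0119
grasp_force: 30.0
```

There is no contact, and the tabs are about 3.5 mm below the deck top, so they are in the slots. I'll keep lowering gently.

Call:
{"op": "jog_arm", "data": {"rows": [0, 0, 0.001, 0, 0, 0, 0, 0, 0.002, 0, 0, 0, 0, 0, 0.003, 0, 0, 0, 0, 0, 0.004, 0, 0, 0, 0, 0, 0.005, 0, 0, 0, 0, 0, 0.006, 0, 0, 0, 0, 0, 0.007, 0, 0, 0, 0, 0, 0.007, 0, 0, 0]}}

```text
clock: 10.35
tcp_pos: [0.5589, 0.0987, 0.132]
tool_rot: [[0.127, 0.992, -0.0], [0.992, -0.127, -0.0], [-0.0, -0.0, -1.0]]
contact_force: [-0.3, -0.9, -3.7]
grip_width: 0.0117
grasp_force: 30.0
```

Call:
{"op": "jog_arm", "data": {"rows": [0, 0, 0.0007, 0, 0, 0, 0, 0, 0.0014, 0, 0, 0, 0, 0, 0.0021, 0, 0, 0, 0, 0, 0.0028, 0, 0, 0, 0, 0, 0.0034, 0, 0, 0, 0, 0, 0.0038, 0, 0, 0, 0, 0, 0.0038, 0, 0, 0, 0, 0, 0.0038, 0, 0, 0]}}

```text
clock: 11.02
tcp_pos: [0.559, 0.0987, 0.1284]
tool_rot: [[0.127, 0.992, -0.0], [0.992, -0.127, -0.0], [-0.0, -0.0, -1.0]]
contact_force: [0.9, 0.9, -2.6]
grip_width: 0.0117
grasp_force: 30.0
```

Call:
{"op": "jog_arm", "data": {"rows": [0, 0, 0.0002, 0, 0, 0, 0, 0, 0.0004, 0, 0, 0, 0, 0, 0.0006, 0, 0, 0, 0, 0, 0.0008, 0, 0, 0, 0, 0, 0.001, 0, 0, 0, 0, 0, 0.001, 0, 0, 0, 0, 0, 0.001, 0, 0, 0, 0, 0, 0.001, 0, 0, 0]}}

```text
clock: 11.68
tcp_pos: [0.5591, 0.0987, 0.1277]
tool_rot: [[0.127, 0.992, 0.0], [0.992, -0.127, -0.0], [0.0, 0.0, -1.0]]
contact_force: [-1.2, 0.1, 0.1]
grip_width: 0.0119
grasp_force: 30.0
```

Contact came at TCP z = 0.1277, exactly the predicted home height. I'll release and retreat.

Call:
{"op": "jog_arm", "data": {"rows": [0, 0, 0, 0, 0, 0, 0, 0, 0, 0, 0, 0, 0, 0, 0, 0, 0, 0, 0, 0, 0, 0, 0, 0, 0, 0, 0, 0, 0, 0, 0, 0, 0, 0, 0, 0, 0, 0, 0, 0, 0, 0, 0, 0, 0, 0, 0, 0], "grip": 0.4}}

```text
clock: 12.35
tcp_pos: [0.5591, 0.0986, 0.1274]
tool_rot: [[0.127, 0.992, -0.0], [0.992, -0.127, -0.0], [-0.0, -0.0, -1.0]]
contact_force: [-0.1, -0.2, -0.2]
grip_width: 0.0563
grasp_force: 0.0
```

Call:
{"op": "jog_arm", "data": {"rows": [0, 0, -0.01, 0, 0, 0, 0, 0, -0.025, 0, 0, 0, 0, 0, -0.05, 0, 0, 0, 0, 0, -0.08, 0, 0, 0, -0.02, 0, -0.11, 0, 0, 0, -0.05, 0, -0.13, 0, 0, 0, -0.085, 0, -0.13, 0, 0, 0, -0.085, 0, -0.13, 0, 0, 0]}}

```text
clock: 13.02
tcp_pos: [0.549, 0.0097, 0.2602]
tool_rot: [[0.13, 0.991, 0.005], [0.991, -0.13, -0.004], [-0.003, 0.005, -1.0]]
contact_force: [-0.2, -0.6, -0.8]
grip_width: 0.0609
grasp_force: 0.0
```

```bash
python3 - <<'E'
from h import *
s=manip.state(); print(s['clock'],s['tcp_pos'].round(5),s['contact_force'].round(2),s['grip_width'])
w=grab('wrist','w4'); sc=grab('scene','s2'); t=grab('top','t2')
a=cv2.resize(w['img'],(400,300),interpolation=cv2.INTER_AREA); b=cv2.resize(sc['img'][240:390,320:520],(400,300),interpolation=cv2.INTER_CUBIC)
cv2.imwrite('pics/ws4.png',np.hstack([a,b])[:,:,::-1])
d=np.array([.127,.992]);o=np.array([.559,.0987])
for n,f in(('w',w),('s',sc),('t',t)):
    m=mask(f,(0,150,70),(8,255,255))|mask(f,(172,150,70),(180,255,255)); print(n,'red',blobs(m,8))
    m=mask(f,(105,110,40),(128,255,255)); print(n,'blue',blobs(m,40))
# predicted fin top corners for bolt value 0 with slot at deck y=10
for yy in(-125,-135,-145): 
    P=np.r_[o+d*(yy-10)/1000,.095]; print(yy,P,proj(w,P),proj(sc,P),proj(t,P))
E
```

```text
13.0167 [0.54898 0.00969 0.26016] [-0.23 -0.57 -0.8 ] 0.06092503325083161
w red [([308, 264, 18, 38, 607], [316.7, 282.7]), ([309, 338, 17, 5, 83], [317.0, 340.0])]
w blue [([307, 4, 19, 208, 3681], [316.6, 105.4])]
s red [([360, 267, 24, 25, 160], [370.9, 278.3])]
s blue [([0, 0, 121, 72, 4065], [45.6, 24.9]), ([473, 0, 30, 21, 343], [487.0, 8.1]), ([553, 0, 69, 83, 2406], [595.3, 38.3]), ([396, 299, 48, 56, 785], [419.1, 327.0])]
t red [([117, 212, 3, 5, 11], [117.6, 213.8]), ([224, 259, 12, 4, 45], [229.4, 260.5]), ([237, 261, 13, 5, 55], [243.1, 262.9])]
t blue [([99, 0, 541, 9, 2628], [448.1, 2.6])]
-125 [ 0.541855 -0.03522   0.095   ] [[317.88210776 308.28869768]] [[377.56105466 273.42923306]] [[229.1907208  259.42477799]]
-135 [ 0.540585 -0.04514   0.095   ] [[317.95288363 320.92899046]] [[374.5083462  270.23273381]] [[233.19997456 259.98807033]]
-145 [ 0.539315 -0.05506   0.095   ] [[318.02243277 333.35019324]] [[371.47962658 267.06135335]] [[237.20985997 260.55145142]]
```

View pics/ws4.png

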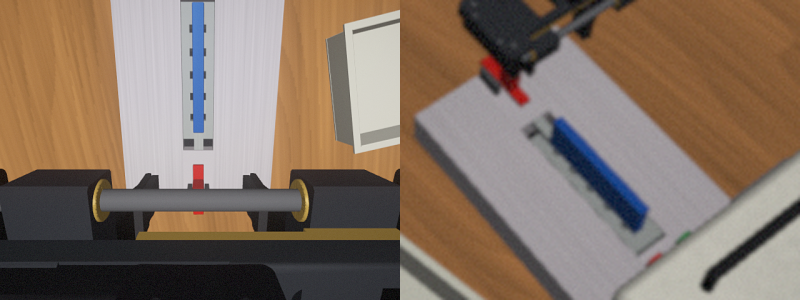

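The rail sits down in the strip in both views: wrist half at (198,65), scene half at (600,175). The bolt is partly hidden behind the gripper bar, so I'll step back to see its fin.

Call:
{"op": "jog_arm", "data": {"rows": [-0.03, 0, 0, 0, 0, 0, -0.06, 0, 0, 0, 0, 0, -0.09, 0, 0, 0, 0, 0, -0.12, 0, 0, 0, 0, 0, -0.12, 0, 0, 0, 0, 0, -0.12, 0, 0, 0, 0, 0, -0.12, 0, 0, 0, 0, 0, -0.12, 0, 0, 0, 0, 0]}}

```text
clock: 13.83
tcp_pos: [0.533, -0.1029, 0.2571]
tool_rot: [[0.125, 0.992, -0.001], [0.992, -0.125, 0.001], [0.001, -0.001, -1.0]]
contact_force: [0.5, -0.1, -0.4]
grip_width: 0.0608
grasp_force: 0.0
```

```bash
python3 - <<'E'
from h import *
s=manip.state(); print(s['clock'],s['tcp_pos'].round(5))
w=grab('wrist','w5'); print(w['position'])
m=mask(w,(0,150,70),(8,255,255))|mask(w,(172,150,70),(180,255,255)); print(blobs(m,8))
x0,y0,x1,y1=200,60,440,240
cv2.imwrite('pics/w5c.png',cv2.resize(w['img'][y0:y1,x0:x1],None,fx=3,fy=3,interpolation=cv2.INTER_CUBIC)[:,:,::-1])
E
```

```text
13.8333 [ 0.53298 -0.10294  0.25712]
[ 0.54119286 -0.03790418  0.34943271]
[([310, 117, 21, 95, 1760], [320.5, 163.6])]
```

View pics/w5c.png

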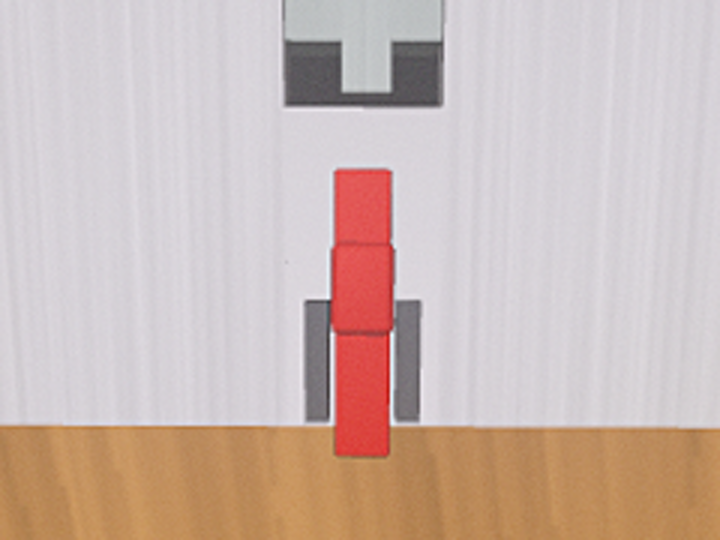

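The fin's top face is clear in the crop, x 332–394 and y 243–332, between the two grey guides. The tongue lies ahead of it.

```bash
python3 - <<'E'
from h import *
w=load('w5'); q=np.array([[332,243],[394,243],[394,332],[332,332]])/3+[200,60]-.33
P=plane(w,q,.095); print(P.round(4),np.linalg.norm(np.diff(P,axis=0),axis=1)); c=P.mean(0); print(c)
print('tongue tip z.068',plane(w,np.array([[367,93]])/3+[200,60],.06),'bolt tip',plane(w,np.array([[363,170]])/3+[200,60],.061))
sc=load('s2'); print(proj(sc,c))
for z in(.2,.134): print(shift((c[0],c[1],z),-.127))
E
```

```text
[[ 0.5352 -0.0297  0.095 ]
 [ 0.5485 -0.0314  0.095 ]
 [ 0.5463 -0.0501  0.095 ]
 [ 0.5328 -0.0484  0.095 ]] [0.01336101 0.01882564 0.01360738]
[ 0.54069647 -0.03991126  0.095     ]
tongue tip z.068 [[0.54741627 0.0041899  0.06      ]] bolt tip [[ 0.54428952 -0.01304345  0.061     ]]
[[376.29525214 271.76101172]]
[0.0635, -0.0002, 0.0573, -0.0008, -0.0006, 0.0021]
[0.0635, -0.0001, 0.1233, -0.0008, -0.0006, 0.0021]
```

Call:
{"op": "jog_arm", "data": {"rows": [0.035, 0, 0.01, 0, 0, 0, 0.0635, 0, 0.03, 0, 0, 0, 0.0635, 0, 0.055, 0, 0, 0, 0.0635, 0, 0.08, 0, 0, 0, 0.0635, 0, 0.1, 0, 0, 0, 0.0635, 0, 0.112, 0, 0, 0, 0.0635, 0, 0.119, 0, 0, 0, 0.0635, 0, 0.119, 0, 0, 0]}}

```text
clock: 14.55
tcp_pos: [0.5404, -0.0405, 0.137]
tool_rot: [[0.125, 0.992, -0.003], [0.992, -0.125, 0.001], [0.001, -0.003, -1.0]]
contact_force: [0.1, 0.5, 0.8]
grip_width: 0.0611
grasp_force: 0.0
```

Call:
{"op": "jog_arm", "data": {"rows": [0, 0, 0, 0, 0, 0, 0, 0, 0, 0, 0, 0, 0, 0, 0, 0, 0, 0, 0, 0, 0, 0, 0, 0, 0, 0, 0, 0, 0, 0, 0, 0, 0, 0, 0, 0, 0, 0, 0, 0, 0, 0, 0, 0, 0, 0, 0, 0], "grip": -1, "squeeze": 15}}

```text
clock: 15.22
tcp_pos: [0.5411, -0.0418, 0.1386]
tool_rot: [[0.127, 0.992, 0.0], [0.992, -0.127, -0.0], [-0.0, 0.0, -1.0]]
contact_force: [-0.2, -0.7, 0.4]
grip_width: 0.0155
grasp_force: 0.9
```

Call:
{"op": "jog_arm", "data": {"rows": [0, 0, 0, 0, 0, 0, 0, 0, 0, 0, 0, 0, 0, 0, 0, 0, 0, 0, 0, 0, 0, 0, 0, 0, 0, 0, 0, 0, 0, 0, 0, 0, 0, 0, 0, 0, 0, 0, 0, 0, 0, 0, 0, 0, 0, 0, 0, 0]}}

```text
clock: 15.88
tcp_pos: [0.5405, -0.0417, 0.1385]
tool_rot: [[0.126, 0.992, -0.002], [0.992, -0.126, 0.0], [-0.0, -0.002, -1.0]]
contact_force: [-4.4, -1.6, 5.1]
grip_width: 0.0139
grasp_force: 15.0
```

Call:
{"op": "jog_arm", "data": {"rows": [0.003, 0, 0, 0, 0, 0, 0.007, 0, 0, 0, 0, 0, 0.011, 0, 0, 0, 0, 0, 0.015, 0, 0, 0, 0, 0, 0.019, 0, 0, 0, 0, 0, 0.023, 0, 0, 0, 0, 0, 0.026, 0, 0, 0, 0, 0, 0.027, 0, 0, 0, 0, 0]}}

```text
clock: 16.55
tcp_pos: [0.544, -0.0148, 0.1385]
tool_rot: [[0.126, 0.992, -0.001], [0.992, -0.126, -0.0], [-0.001, -0.001, -1.0]]
contact_force: [-4.8, -2.7, 5.1]
grip_width: 0.0138
grasp_force: 15.0
```

Call:
{"op": "jog_arm", "data": {"rows": [0.001, 0, 0, 0, 0, 0, 0.002, 0, 0, 0, 0, 0, 0.003, 0, 0, 0, 0, 0, 0.004, 0, 0, 0, 0, 0, 0.005, 0, 0, 0, 0, 0, 0.006, 0, 0, 0, 0, 0, 0.006, 0, 0, 0, 0, 0, 0.006, 0, 0, 0, 0, 0]}}

```text
clock: 17.22
tcp_pos: [0.5446, -0.0107, 0.1385]
tool_rot: [[0.125, 0.992, -0.002], [0.992, -0.125, -0.003], [-0.003, -0.002, -1.0]]
contact_force: [-5.0, -8.1, 5.8]
grip_width: 0.014
grasp_force: 15.0
```

The bolt moved 31 mm and the resistance rose at the end, so it has reached its stop. I'll release, retreat and check.

Call:
{"op": "jog_arm", "data": {"rows": [0, 0, 0, 0, 0, 0, 0, 0, 0, 0, 0, 0, 0, 0, 0, 0, 0, 0, 0, 0, 0, 0, 0, 0, 0, 0, 0, 0, 0, 0, 0, 0, 0, 0, 0, 0, 0, 0, 0, 0, 0, 0, 0, 0, 0, 0, 0, 0], "grip": 0.4}}

```text
clock: 17.88
tcp_pos: [0.5454, -0.0089, 0.1384]
tool_rot: [[0.126, 0.992, 0.0], [0.992, -0.126, -0.0], [0.0, 0.0, -1.0]]
contact_force: [0.6, 0.1, 0.1]
grip_width: 0.0572
grasp_force: 0.0
```

Call:
{"op": "jog_arm", "data": {"rows": [0, 0, -0.01, 0, 0, 0, 0, 0, -0.03, 0, 0, 0, 0, 0, -0.06, 0, 0, 0, 0, 0, -0.09, 0, 0, 0, -0.03, 0, -0.119, 0, 0, 0, -0.06, 0, -0.119, 0, 0, 0, -0.0945, 0, -0.119, 0, 0, 0, -0.0945, 0, -0.119, 0, 0, 0]}}

```text
clock: 18.55
tcp_pos: [0.5338, -0.1078, 0.2594]
tool_rot: [[0.131, 0.991, 0.004], [0.991, -0.131, -0.004], [-0.004, 0.004, -1.0]]
contact_force: [-0.3, 0.8, 0.0]
grip_width: 0.0607
grasp_force: 0.0
```

Call:
{"op": "jog_arm", "data": {"rows": [0, 0, 0, 0, 0, 0, 0, 0, 0, 0, 0, 0, 0, 0, 0, 0, 0, 0, 0, 0, 0, 0, 0, 0, 0, 0, 0, 0, 0, 0, 0, 0, 0, 0, 0, 0, 0, 0, 0, 0, 0, 0, 0, 0, 0, 0, 0, 0]}}

```text
clock: 19.22
tcp_pos: [0.5334, -0.1023, 0.2574]
tool_rot: [[0.126, 0.992, -0.0], [0.992, -0.126, 0.0], [0.0, -0.0, -1.0]]
contact_force: [0.0, -0.8, 0.7]
grip_width: 0.0612
grasp_force: 0.0
```

```bash
python3 - <<'E'
from h import *
s=manip.state(); print(s['clock'],s['tcp_pos'].round(5),s['contact_force'].round(2))
w=grab('wrist','w6')
cv2.imwrite('pics/w6c.png',cv2.resize(w['img'][0:240,160:480],None,fx=2.3,fy=2.3,interpolation=cv2.INTER_CUBIC)[:,:,::-1])
E
```

```text
19.2167 [ 0.53338 -0.1023   0.25737] [ 0.04 -0.75  0.7 ]
```

View pics/w6c.png

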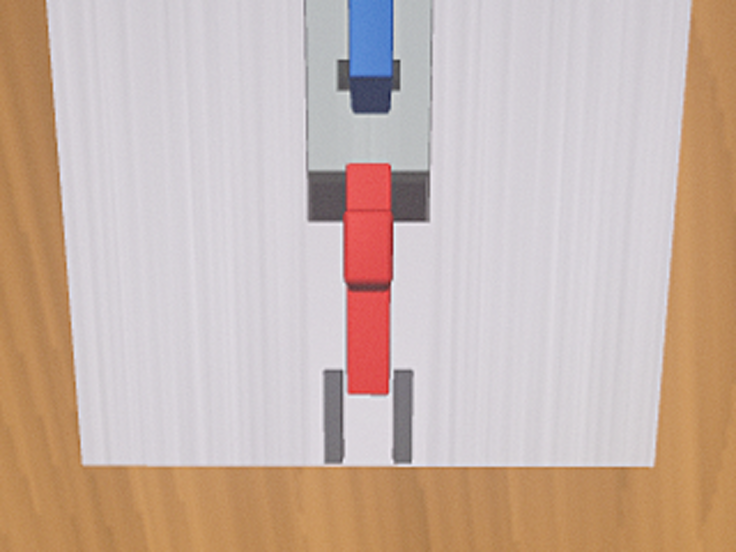

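The bolt's bar covers the tongue, and its fin is at crop (368,247). I'll check the travel numerically before handing in.

```bash
python3 - <<'E'
from h import *
w=load('w6'); q=np.array([[344,211],[392,211],[392,283],[344,283]])/2.3+[160,0]-.3
c=plane(w,q,.095).mean(0); print(c,np.linalg.norm(c[:2]-[.5407,-.0399]))
E
```

```text
[ 0.54447368 -0.00974362  0.095     ] 0.030391573001622034
```

```bash
python3 -c "
from station import manip
print(manip.close_job())"
```

```text
the job is handed in; nothing more can be done
None
```

The blue rail is home in the slot strip, its tongue towards the bolt; the red bolt is closed over it (about 30 mm of travel, to its stop), the gripper is clear, and the job was handed in at about 19 s; no verdict was returned.

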